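Open the returned spray-gun case at the trade counter

TASK

The hired spray-gun case is back on the paint shop's counter and has to be opened for checking. Slide the safety lock on the front of its lid fully aside (to the left as you face the case), squeeze the two side buttons of the latch below it together and swing the latch out and all the way down, then raise the lid until it stands open, close to upright, and stays there by itself. Leave the other things on the counter where they stand.

Things in the scene. Friction and masses are not known exactly. Their poses are not given: they have to be found in the camera images.
- case: Grey moulded tool case, too heavy to shift. 200 mm deep (x), 300 wide (y), 140 high; lid seam 84 mm up. Origin: centre of its underside, on the counter. x to the back (hinge side), z up; the upright front face, 100 mm to -x, looks to the robot's right and 0.1 to 0.75 rad away from it; facing it, y is to the left. Mid-front: latch on the base, slide lock above it on the lid. A fixed handle stands 33 mm above the lid's middle.
- slide_lock (a joint): Slide lock, first catch: m slid to the case's left (+y), 0 to 0.004 at the start. Its tongue (12 mm wide, 90 to 107 mm up, 15.5 to 19.5 mm off the face) then stands before the latch's middle, so the latch cannot swing even if squeezed. End stop 0.026, clear of the latch. About 2 N of friction; stays where left.
- slide_rib (a point): In the middle of the slide lock's thumb rib, moving with it: 15 mm off the face, 114 mm up. The rib is 12 mm wide (y), 14 mm high, and stands out 6 to 24 mm from the face; behind it is a plate 36 mm wide (y).
- latch (a joint): Latch, second catch: black flap 62 mm long, hinged low on the base, hooked over the lid's rib. rad swung out and down: 0 shut (upright), 1.7 the stop (just below level). Two bolts hold it behind lips on the lid until both side buttons are pressed in about 7 mm each (stop; about 6 N each). Past 0.4 rad, if let go, it falls open by its weight.
- latch_pinch (a point): Midway between the latch's two ribbed side buttons, moving with it: shut, 9 mm off the face, 59 mm up, 25 mm above the latch hinge. Buttons face +y and -y, 52 mm apart outside (38 squeezed), each 26 mm high (46 to 72 up), 2 to 16 mm off the face. The lid's top is 81 mm higher: no room for a gripper straight above, come tilted, from the front side.
- latch_hinge (a point): On the latch's hinge axis (along the case's y), 5 mm off the front face, 34 mm up.
- lid (a joint): Lid: rad opened about its hinge at the back, 0 shut, 1.57 upright, 1.83 the stop. Stiff hinge: it stays at any angle; raising it by a lip takes 5 to 9 N. It cannot rise while the latch is hooked.
- lid_hinge (a point): On the lid's hinge axis (along the case's y), at the middle of the case's back, 84 mm up.
- lip_left (a point): Lift lip on the lid's front, left (+y): ledge 30 mm wide (y), 8 thick (88 to 96 mm up), standing 18 mm out. This point, inside it, is 11 mm off the face, 92 mm up, 95 mm left of the case's middle, 211 mm from the hinge axis; it goes with the lid. Pinched by its two ends (30 mm) it turns between the fingers as the lid rises.
- lip_right (a point): The same lip on the right (-y), 95 mm from the case's middle.
- paint_tin: Steel paint tin, 86 mm diameter, 105 mm high, standing behind the case. Origin: centre of its underside. To be left alone.
- tester_pot: Small tin, 60 mm diameter, 66 mm high, standing before the case's front. Origin: centre of its underside. To be left alone.
- cartridge: White sealant cartridge with nozzle, 47 mm diameter, 222 mm high, standing behind the case. Origin: centre of its underside. To be left alone.
- tape_roll: Roll of tape lying flat, 96 mm outside diameter, 24 mm high, in front of the case. Origin: centre of its underside. To be left alone.
- brush: Flat paint brush lying on the counter. Origin: under its middle. To be left alone.
- filling_knife: Filling knife lying on the counter, right. Origin: under its middle. To be left alone.
- spray_bottle: White trigger spray bottle, 76 mm diameter, 196 mm high, standing on the right. Origin: centre of its underside. To be left alone.

How it is judged:
On the way, in this order (a step that is already met when the one before it is completed fails the run):
1. the slide lock is fully aside while the latch and lid are still shut (value of joint slide_lock above 0.022 m and value of joint latch below 0.15 rad and value of joint lid below 0.05 rad), for 0.1 s.
2. the latch is swung out and down while the lid is still shut (value of joint latch above 1.2 rad and value of joint lid below 0.1 rad), for 0.2 s.
3. the lid is raised (value of joint lid above 1.25 rad), for 0.2 s.
At the end, for the whole second after the job is handed in: The lid stands open by itself, 1.25 rad (72 degrees) or more, and at rest; the latch hangs open (more than 1.2 rad), the slide lock is still aside (more than 20 mm), and nothing else was shifted by more than 30 mm (value of joint lid above 1.25 rad and value of joint latch above 1.2 rad and value of joint slide_lock above 0.02 m and velocity of joint lid between -0.05 and 0.05 rad/s); the robot touches nothing.
It fails at once if another thing on the counter was shifted by more than 30 mm (distance of any of paint_tin, tester_pot, cartridge, tape_roll, brush, filling_knife, spray_bottle from where it was at the start of the episode above 0.03 m).
It also fails if it takes over 59 s, if anything falls off the work surface, if the arm or the gripper's body presses on something with over 40 N, if the wrist force passes 120 N, or if a joint passes its speed limit or range.

ROBOT

A 6-joint arm with a two-finger parallel gripper is mounted at the origin on the work surface. World frame = base frame: x ahead of the robot, y to its left, z up, the work surface at z = 0. Lengths are in m, angles in rad, forces in N, time in s.
With the tool pointing down it reaches from about 0.225 to 0.875 m from the base axis. Payload 3.4 kg.
Tool frame: the origin (TCP) lies midway between the tips of the shut fingers; the grasp point (between the pads) lies 19 mm behind it (pinch_z is the distance from the TCP to the grasp point, in m); z points along the fingers, y is the line along which they close (so a half turn about z gives the same grasp; the last joint's range is limited). The gripper opens to 85 mm and grips with 20 to 120 N. Pads are 22 mm wide; open, the fingers measure 114 mm over their backs; the gripper's body (76 mm by 85 mm) begins 54 mm behind the grasp point. The pads swing forward as they close: fully open they stand 13 mm farther back than shut.
Start: joints at [-1.258, 0.276, 1.505, -0, 1.361, -0.121], TCP at [0.242, -0.522, 0.231] pointing down, gripper open.
Joint ranges: [-2.89, 2.89], [-0.75, 2.08], [0.22, 2.7], [-1.18, 4.32], [0.11, 2.71], [-2.7, 2.7]. Speed limits (rad/s): [2.57, 2.57, 3.14, 3.14, 3.14, 3.14].

INTERFACE

Orientations are given as a unit quaternion [w, x, y, z].
In Python, from rig import get_state, get_image, sign_off, pinch_z gives the robot as it stands.
- The arm moves only by the tool send_rows, never from a script. Its argument "steps" is one flat list of numbers, 5 for each row, row after row: the gripper's target within -1 to 1 (fully open at 1, half-way at 0, shut at -1), then the shift along the tool's x, y, z in cm, then the turn about the tool's z in degrees. In form: [gripper, x, y, z, roll, gripper, x, y, z, roll, ...]. A call has 1 to 12 rows; each row shifts and turns the commanded pose from where the row before left it, along the tool's axes as they then stand; what a row does not reach is not made up. A row lasts 1/10 s, in which the tool goes at most 50 mm and 8.59 degrees, less where a joint would pass 70% of its speed; a pose out of reach is approached as far as the arm can. A call is refused whole if a number of a shift passes 5 or a number of a turn 8.59, either way. A call with a gripper value outside its range is refused whole. The fingers move at their own pace and stop on an object; "newtons" is the grip in N (left out, the last holds). Time passes only in rows, so rows that do not move let the fingers close. It gives the time, the measured TCP pose, the force, the opening and the grip force at its end, in the units of the state.
- get_state(): the state, without advancing time (a new reading comes with each control period).
- get_image(name): name is "scene" or "top" or "wrist"; returns a dict with "color" (384x512x3 uint8, red, green, blue), "mtx" (3x3 intrinsics, pixels), "k1" (the pictures are not rectified: a ray, as slopes to the right and down, at radius r is drawn at 1 + k1 r^2 times it, then the intrinsics apply), "T" (4x4, takes a point from camera to world coordinates); the wrist camera has in their place "mount" (4x4, takes a point from camera to tool coordinates, whose origin is the TCP and whose axes are the flange's). Camera axes: x right, y down, z forward; pixel columns grow to the right and rows downward; lengths in m; the calibration is good to about 2 mm. A picture is of the moment at which its call begins: read the wrist's pose just before it. There is no depth.
- sign_off(): hands the job in; it is judged then, once.
The state is a dict: "clock": time; "qpos": joint angles; "qd": joint speeds; "effort": joint torques, N m; "position": TCP position; "ee_rot": TCP orientation; "contact_force": force on the tool from outside, world axes, zero at the start; "moment": the same for the moment, N m; "width": finger opening in m; "gripper_force": force on a finger pad.
Only numpy, scipy, OpenCV 4.12 (cv2) and the standard library are available. Lean on these libraries where they do the work, as an engineer would, in place of code of your own. Each camera call takes 0.05 s, during which the arm holds its last target. There are 200 camera calls.

## Working session

There is one attempt and no reset: what is moved stays moved. The work goes in short steps, Python scripts to look and compute and a tool call to move; the robot and the scene stay as the last step left them, time stands still between calls to the robot, and variables do not carry over. Pictures are saved under pics/ and viewed, at most 10 in all, crops included, and the job is handed in when it is done.

Besides the shell and the picture viewer there is one more tool, called by a JSON object that holds its "api" and its "payload", one argument or row to a line. send_rows: Moves the arm, as the interface text tells. Its arguments: {"type":"object","properties":{"steps":{"type":"array"},"newtons":{"type":"number"}},"required":["steps"]}

```bash
ls; mkdir -p pics; python3 - <<'E'
from rig import *
import cv2,numpy as np
s=get_state();print(s, pinch_z)
for n in("scene","top"):
    d=get_image(n);cv2.imwrite(f"pics/{n}0.png",d["color"][:,:,::-1]);print(n,d["mtx"],d["k1"],d["T"])
d=get_image("wrist");print(d["mtx"],d["k1"],d["mount"])
a=[cv2.imread(f"pics/{n}0.png") for n in("scene","top")]
for n,i in zip(("scene","top"),a): cv2.imwrite(f"pics/{n}0b.png",cv2.resize(i,(800,600),interpolation=cv2.INTER_CUBIC))
E
```

```text
pics
{'clock': 0.0, 'qpos': array([-1.25800872e+00,  2.76613170e-01,  1.50611270e+00, -3.43063121e-05,
        1.36069740e+00, -1.20983599e-01]), 'qd': array([-0.00070964,  0.00055851, -0.00074153, -0.00083737,  0.00018638,
        0.00066713]), 'effort': array([-8.16852098e-04, -4.16782701e+01, -2.45807004e+01, -2.16732960e-04,
        1.10198470e-02,  1.10081442e-05]), 'position': array([ 0.24150222, -0.52125541,  0.23043748]), 'ee_rot': array([-9.09496753e-04,  9.76571187e-01,  2.15192654e-01, -1.04341057e-04]), 'contact_force': array([ 0.5682016 , -0.32686561,  0.16650855]), 'moment': array([ 0.00046438,  0.00893095, -0.01592419]), 'gripper_force': 0.0, 'width': 0.08545546825779435} 0.0187
scene [[375.203655     0.         251.53092494]
 [  0.         375.203655   187.49315698]
 [  0.           0.           1.        ]] -0.07429964987709657 [[ 0.04263467  0.86532952 -0.49938674  1.14688753]
 [ 0.99908005 -0.03923714  0.01730601 -0.07498982]
 [-0.0046191  -0.49966516 -0.86620632  1.07220744]
 [ 0.          0.          0.          1.        ]]
top [[439.80198373   0.         261.04081023]
 [  0.         439.80198373 195.57180649]
 [  0.           0.           1.        ]] 0.04713903031845706 [[ 0.01164466 -0.9965781   0.08183207  0.47869177]
 [-0.99990096 -0.01225211 -0.00692496 -0.0476981 ]
 [ 0.00790388 -0.08174333 -0.99662207  1.47931583]
 [ 0.          0.          0.          1.        ]]
[[305.26343134   0.         262.72454144]
 [  0.         305.26343134 193.99839223]
 [  0.           0.           1.        ]] -0.043651634974963556 [[ 3.37230525e-04 -9.54838816e-01 -2.97124083e-01  7.49984920e-02]
 [ 9.99999916e-01  2.53383988e-04  3.20706517e-04 -4.06824263e-04]
 [-2.30936546e-04 -2.97124167e-01  9.54838822e-01 -1.42720056e-01]
 [ 0.00000000e+00  0.00000000e+00  0.00000000e+00  1.00000000e+00]]
```

View pics/scene0b.png

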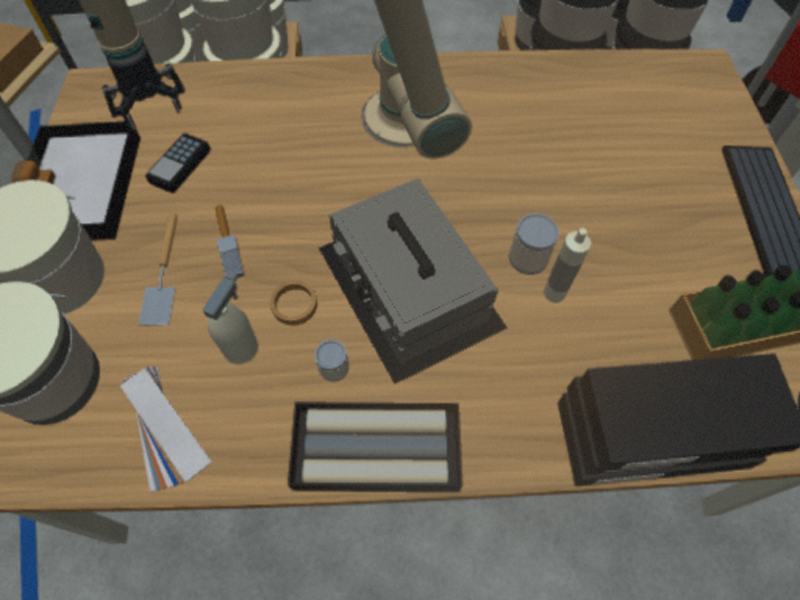

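View pics/top0b.png

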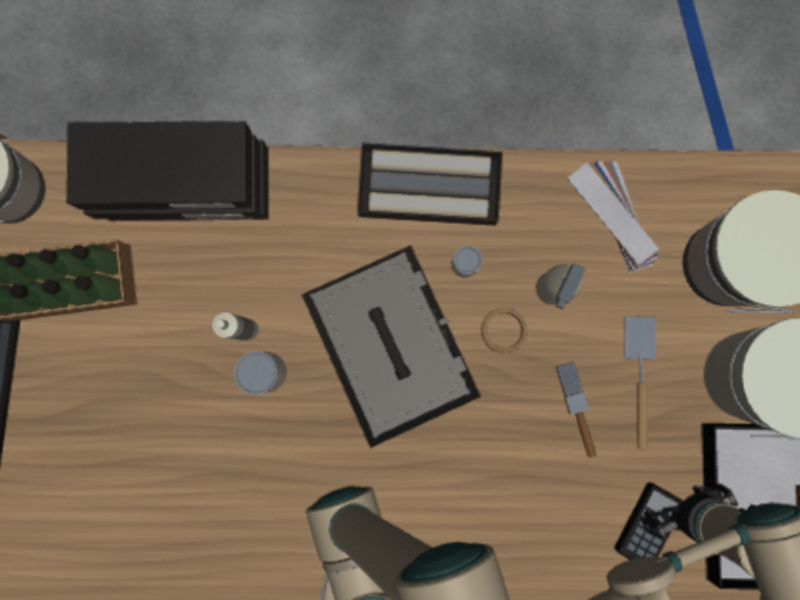

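Top view (800×600 scaled): case lid corners lie near (304,295), (410,247), (479,396) and (371,446), with the front facing right. The tester pot is at (466,262), the tape at (503,330). Scene view: the front faces lower left, with the tester pot at (332,360) and the tape at (294,303).

Next I'll zoom both views for a fit.

```bash
python3 - <<'E'
import cv2,numpy as np
a=cv2.imread("pics/top0.png")[148:298,185:325];b=cv2.imread("pics/scene0.png")[105:255,195:335]
m=np.hstack([cv2.resize(i,None,fx=2.85,fy=2.85,interpolation=cv2.INTER_CUBIC) for i in(a,b)])
m=cv2.convertScaleAbs(m,alpha=1.8,beta=10);print(m.shape);cv2.imwrite("pics/z1.png",m)
E
```

```text
(428, 798, 3)
```

View pics/z1.png

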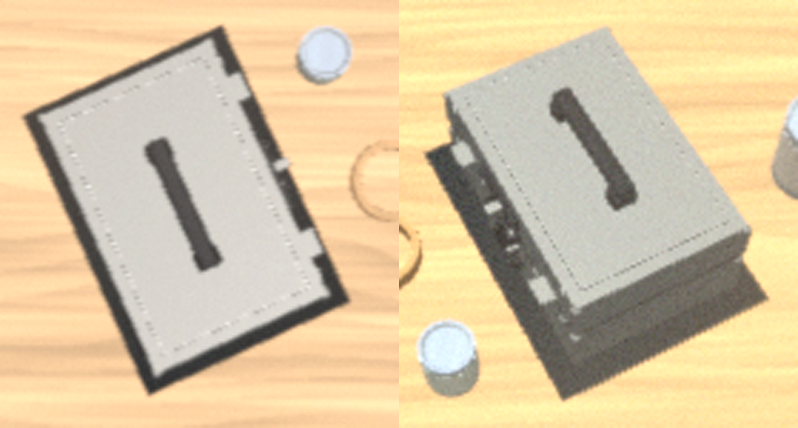

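{"api": "send_rows", "payload": {
  "steps": [1, 0, 0, -5, 0]
}}

```text
clock: 0.25
position: [0.2399, -0.5163, 0.2734]
ee_rot: [-0.01, 0.977, 0.215, -0.001]
contact_force: [0.3, -0.4, -0.2]
width: 0.0853
gripper_force: 0.0
```

```bash
cat > h.py <<'E'
import numpy as np,cv2
from scipy.optimize import least_squares
from scipy.spatial.transform import Rotation as R
CAM={"scene":(375.203655,251.53092494,187.49315698,-0.07429964987709657,np.array([[0.04263467,0.86532952,-0.49938674,1.14688753],[0.99908005,-0.03923714,0.01730601,-0.07498982],[-0.0046191,-0.49966516,-0.86620632,1.07220744],[0,0,0,1]])),
"top":(439.80198373,261.04081023,195.57180649,0.04713903031845706,np.array([[0.01164466,-0.9965781,0.08183207,0.47869177],[-0.99990096,-0.01225211,-0.00692496,-0.0476981],[0.00790388,-0.08174333,-0.99662207,1.47931583],[0,0,0,1]]))}
def proj(c,P):
    f,cx,cy,k,T=c; p=(np.linalg.inv(T)@np.c_[P,np.ones(len(P))].T)[:3]
    s=p[:2]/p[2]; s=s*(1+k*(s**2).sum(0)); return np.c_[f*s[0]+cx,f*s[1]+cy]
def world(c,P):
    x,y,a=c;P=np.atleast_2d(P);return np.c_[x+P[:,0]*np.cos(a)-P[:,1]*np.sin(a),y+P[:,0]*np.sin(a)+P[:,1]*np.cos(a),P[:,2]]
E
python3 - <<'E'
from h import *
z=.14
C=np.array([[-.1,.15,z],[.1,.15,z],[.1,-.15,z],[-.1,-.15,z]])
S=(np.array([[444,95],[608,28],[748,232],[575,308]])-[399,0])/2.85+[195,105]-.33
Tp=np.array([[328,297],[155,377],[40,115],[215,38]])/2.85+[185,148]-.33
f=lambda v:np.r_[proj(CAM["scene"],world(v,C))-S,proj(CAM["top"],world(v,C))-Tp].ravel()
r=least_squares(f,[.45,0,2.0]);print(r.x,r.fun.reshape(-1,2).round(1))
c=r.x
for n,p in dict(rib=[-.124,0,.121],pinch=[-.109,0,.059],lipL=[-.111,.095,.092],lipR=[-.111,-.095,.092],L2=[-.118,.095,.096],R2=[-.118,-.095,.096]).items():
    w=world(c,p);print(n,w.round(4),((proj(CAM["top"],w)-[185,148]+.33)*2.85).round(),((proj(CAM["scene"],w)-[195,105]+.33)*2.85+[399,0]).round())
# other things (base positions)
def ray(n,u,z):
    f,cx,cy,k,T=CAM[n];s=(np.array(u)-[cx,cy])/f;s=s/(1+k*(s@s));d=T[:3,:3]@np.r_[s,1];t=(z-T[2,3])/d[2];return T[:3,3]+t*d
for n,u,z in(("pot",(466,262),.066),("tape",(503,330),.024),("bottle",(570,284),.196)):print(n,ray("top",np.array(u)*.64,z).round(3))
E
```

```text
[ 0.51538365 -0.02129069  2.00317374] [[ 0.5 -1.3]
 [-0.6 -0.4]
 [-0.2 -1.1]
 [-1.   1. ]
 [-0.4 -0.6]
 [-0.2 -1.2]
 [ 0.4 -0.1]
 [-1.2  0.6]]
rib [[ 0.5673 -0.1339  0.121 ]] [[288. 158.]] [[485. 213.]]
pinch [[ 0.5611 -0.1203  0.059 ]] [[273. 167.]] [[501. 237.]]
lipL [[ 0.4756 -0.1619  0.092 ]] [[311. 243.]] [[461. 157.]]
lipR [[ 0.6482 -0.0823  0.092 ]] [[241.  87.]] [[538. 293.]]
L2 [[ 0.4786 -0.1682  0.096 ]] [[317. 241.]] [[455. 157.]]
R2 [[ 0.6511 -0.0886  0.096 ]] [[246.  84.]] [[531. 294.]]
pot [ 0.687 -0.177  0.066]
tape [ 0.549 -0.26   0.024]
bottle [ 0.628 -0.36   0.196]
```

{"api": "send_rows", "payload": {
  "steps": [1, 0, -5, 0, 0, 1, 0, -5, 0, 0, 1, 0, -5, 0, 0, 1, 0, -5, 0, 0, 1, 0, -5, 0, 0, 1, 0, -5, 0, 0, 1, 0, -3, 0, 0, 1, 0, -3, 0, 0, 1, 0, 0, 0, 0]
}}

```text
clock: 1.15
position: [0.0895, -0.1916, 0.2809]
ee_rot: [-0.0, 0.977, 0.215, -0.0]
contact_force: [-0.2, -0.6, 0.7]
width: 0.0856
gripper_force: 0.0
```

```bash
cat >> h.py <<'E'
def st():
    from rig import get_state
    s=get_state();q=s["ee_rot"];Rm=R.from_quat([q[1],q[2],q[3],q[0]]).as_matrix()
    print("t",s["clock"],"q",s["qpos"].round(3),"p",s["position"].round(4),"\nR",Rm.round(3).tolist(),"F",s["contact_force"].round(1),s["width"])
    return s,Rm
E
python3 -c "
from h import *
st()"
```

```text
t 1.15 q [-1.468 -0.353  1.976 -0.     1.519 -0.329] p [ 0.0895 -0.1916  0.2809] 
R [[0.908, 0.419, -0.0], [0.419, -0.908, 0.0], [-0.0, -0.0, -1.0]] F [-0.2 -0.6  0.7] 0.08555750577680936
```

{"api": "send_rows", "payload": {
  "steps": [1, 0, -2, 0, 0, 1, 0, -2, 0, 0, 1, 0, -2, 0, 0, 1, 0, -2, 0, 0, 1, 0, 0, 0, 0]
}}

```text
clock: 1.65
position: [0.0564, -0.1217, 0.2811]
ee_rot: [0.0, 0.977, 0.214, -0.0]
contact_force: [-0.8, -1.2, -1.2]
width: 0.0853
gripper_force: 0.0
```

```bash
python3 -c "
from h import *
st()"
```

```text
t 1.65 q [-1.68  -0.513  2.035 -0.     1.619 -0.54 ] p [ 0.0564 -0.1217  0.2811] 
R [[0.909, 0.418, -0.0], [0.418, -0.909, -0.001], [-0.001, 0.001, -1.0]] F [-0.8 -1.2 -1.2] 0.08527536046508988
```

{"api": "send_rows", "payload": {
  "steps": [1, 0, 5, 3, 0, 1, 0, 5, 5, 0, 1, 0, 3, 5, 0, 1, 0, 0, 5, 0, 1, 0, 0, 3, 0, 1, 0, -2, 0, 0, 1, 0, -2, 0, 0, 1, 0, -2, 0, 0, 1, 0, -2, 0, 0, 1, 0, -2, 0, 0, 1, 0, 0, 0, 0]
}}

```text
clock: 2.75
position: [0.0584, -0.1249, 0.0968]
ee_rot: [-0.0, 0.977, 0.214, 0.0]
contact_force: [-0.0, -0.2, -0.4]
width: 0.0853
gripper_force: 0.0
```

```bash
python3 -c "
from h import *
st()"
```

```text
t 2.75 q [-1.661 -0.34   2.453  0.     1.029 -0.522] p [ 0.0584 -0.1249  0.0968] 
R [[0.908, 0.418, 0.0], [0.418, -0.908, 0.001], [0.001, -0.001, -1.0]] F [-0.  -0.2 -0.4] 0.0853117235442362
```

{"api": "send_rows", "payload": {
  "steps": [1, 0, 0, -5, -8.5, 1, 0, 0, -5, -8.5, 1, 0, 0, -5, -8.5, 1, 0, 0, -5, -8.5, 1, 0, 0, -5, -8.5, 1, 0, 0, -5, -8.5, 1, 0, 0, -5, -8.5, 1, 0, 0, 0, -8.5, 1, 0, 0, 0, -8.5, 1, 0, 0, 0, -8.5, 1, 0, 0, 0, -5]
}}

```text
clock: 3.85
position: [0.0588, -0.1287, 0.4479]
ee_rot: [0.001, 0.536, 0.844, -0.001]
contact_force: [0.4, -0.6, -0.4]
width: 0.0855
gripper_force: 0.0
```

{"api": "send_rows", "payload": {
  "steps": [1, 0, 5, 0, 0, 1, 0, 5, 0, 0, 1, 0, 5, 0, 0, 1, 1, 4.5, 0, 0, 1, 4, 3, 0, 0, 1, 5, 0, 0, 0, 1, 5, 0, 0, 0, 1, 5, 0, 0, 0, 1, 5, 0, 0, 0, 1, 5, 0, 0, 0, 1, 5, 0, 0, 0, 1, 5, 0, 0, 0]
}}

```text
clock: 5.05
position: [0.0911, 0.128, 0.4485]
ee_rot: [0.001, 0.538, 0.843, 0.001]
contact_force: [0.8, -0.7, -0.0]
width: 0.0853
gripper_force: 0.0
```

```bash
python3 -c "
from h import *
st()"
```

```text
t 5.05 q [ 0.494 -0.446  1.617  0.     1.967  0.06 ] p [0.0911 0.128  0.4485] 
R [[-0.421, 0.907, 0.002], [0.907, 0.421, 0.002], [0.0, 0.003, -1.0]] F [ 0.8 -0.7 -0. ] 0.08528260691439188
```

{"api": "send_rows", "payload": {
  "steps": [1, 4, -3, 0, 0, 1, 4, -3, 0, 0, 1, 4, -3, 0, 0, 1, 4, -3, 0, 0, 1, 4, -3, 0, 0, 1, 4, -3, 0, 0, 1, 4, -3, 0, 0, 1, 5, 0, 0, 0, 1, 5, 0, 0, 0, 1, 5, 0, 0, 0, 1, 5, 0, 0, 0, 1, 5, 0, 0, 0]
}}

```text
clock: 6.25
position: [-0.2205, 0.4764, 0.447]
ee_rot: [-0.001, 0.538, 0.843, 0.0]
contact_force: [0.2, 0.0, 0.2]
width: 0.0856
gripper_force: 0.0
```

```bash
python3 -c "
from h import *
s,Rm=st();print(Rm.T@s['position'])"
```

```text
t 6.25 q [1.871e+00 1.560e-01 1.148e+00 1.000e-03 1.837e+00 1.436e+00] p [-0.2205  0.4764  0.447 ] 
R [[-0.421, 0.907, -0.001], [0.907, 0.421, 0.001], [0.001, -0.0, -1.0]] F [0.2 0.  0.2] 0.08560904859327204
[ 0.52534177  0.00057966 -0.44653165]
```

{"api": "send_rows", "payload": {
  "steps": [1, 4, -2, 0, 0, 1, 4, -2, 0, 0, 1, 4, -2, 0, 0, 1, 5, -1, 0, 0, 1, 5, 0, 0, 0, 1, 5, 0, 0, 0, 1, 5, 0, 0, 0, 1, 4, 0, 0, 0, 1, 3, 0, 0, 0, 1, 3, 0, 0, 0, 1, 3, 0, 0, 0, 1, 0, 0, 0, 0]
}}

```text
clock: 7.45
position: [-0.4222, 0.7657, 0.3851]
ee_rot: [-0.039, 0.538, 0.842, 0.021]
contact_force: [0.5, 0.5, -1.1]
width: 0.0857
gripper_force: 0.0
```

```bash
python3 -c "
from h import *
s,Rm=st();print(Rm.T@s['position'])"
```

```text
t 7.45 q [1.992 0.795 0.222 0.009 2.037 1.563] p [-0.4222  0.7657  0.3851] 
R [[-0.418, 0.907, -0.043], [0.904, 0.42, 0.077], [0.088, -0.007, -0.996]] F [ 0.5  0.5 -1.1] 0.08571531415054785
[ 0.9028287  -0.06389556 -0.30615841]
```

{"api": "send_rows", "payload": {
  "steps": [1, 5, 0, 0, 0, 1, 5, 0, 0, 0, 1, 5, 0, 0, 0, 1, 5, 0, 0, 0, 1, 5, 0, 0, 0, 1, 5, 0, 0, 0]
}}

```text
clock: 8.05
position: [-0.463, 0.8788, 0.3234]
ee_rot: [-0.123, 0.533, 0.834, 0.068]
contact_force: [-0.1, -0.2, -0.9]
width: 0.0853
gripper_force: 0.0
```

```bash
python3 -c "
from h import *
s,Rm=st();print(Rm.T@s['position'])"
```

```text
t 8.05 q [1.976 0.882 0.22  0.026 1.758 1.552] p [-0.463   0.8788  0.3234] 
R [[-0.401, 0.906, -0.133], [0.873, 0.422, 0.245], [0.278, -0.018, -0.96]] F [-0.1 -0.2 -0.9] 0.0852944338760077
[ 1.0426438  -0.05455007 -0.03381766]
```

{"api": "send_rows", "payload": {
  "steps": [1, 4.9, -0.9, 0, 0, 1, 4.9, -0.9, 0, 0, 1, 4.9, -0.9, 0, 0, 1, 4.9, -0.9, 0, 0, 1, 4.9, -0.9, 0, 0, 1, 4.9, -0.9, 0, 0, 1, 4.9, -0.9, 0, 0]
}}

```text
clock: 8.75
position: [-0.5448, 0.9478, 0.3279]
ee_rot: [-0.229, 0.52, 0.814, 0.125]
contact_force: [-0.4, 0.3, -0.6]
width: 0.0851
gripper_force: 0.0
```

```bash
python3 -c "
from h import *
s,Rm=st();print(Rm.T@s['position'],np.arctan2(Rm[1,2],Rm[0,2]),np.arccos(-Rm[2,2]))"
```

```text
t 8.75 q [2.02  0.916 0.22  0.027 1.478 1.591] p [-0.5448  0.9478  0.3279] 
R [[-0.355, 0.903, -0.243], [0.788, 0.429, 0.442], [0.503, -0.035, -0.864]] F [-0.4  0.3 -0.6] 0.08508194101888948
[ 1.10523618 -0.09694291  0.26764371] 2.0734493012562965 0.5282389040026776
```

{"api": "send_rows", "payload": {
  "steps": [1, 5, 0, 0, 0, 1, 5, 0, 0, 0, 1, 5, 0, 0, 0]
}}

```text
clock: 9.05
position: [-0.549, 0.9798, 0.3543]
ee_rot: [-0.274, 0.511, 0.801, 0.149]
contact_force: [1.0, -0.1, -0.4]
width: 0.0857
gripper_force: 0.0
```

```bash
python3 -c "
from h import *
s,Rm=st();print(Rm.T@s['position'],np.arctan2(Rm[1,2],Rm[0,2]),np.arccos(-Rm[2,2]))"
```

```text
t 9.05 q [2.006 0.911 0.22  0.042 1.376 1.577] p [-0.549   0.9798  0.3543] 
R [[-0.327, 0.9, -0.287], [0.737, 0.433, 0.52], [0.592, -0.042, -0.805]] F [ 1.  -0.1 -0.4] 0.08568810024239623
[ 1.11092507 -0.08492043  0.38156286] 2.075424066009443 0.6355111057989713
```

```bash
cat >> h.py <<'E'
def legs(pts,step=.049):
    s,Rm=st();p=s["position"]
    for w in pts:
        w=np.array(w);d=w-p;n=int(np.ceil(np.linalg.norm(d)/step));print(n,"x",(Rm.T@d*100/n).round(2).tolist());p=w
E
python3 -c "
from h import *
legs([[-.15,.55,.45],[.3,.4,.45],[.6,0,.45],[.63,-.27,.33]])"
```

```text
t 9.05 q [2.006 0.911 0.22  0.042 1.376 1.577] p [-0.549   0.9798  0.3543] 
R [[-0.327, 0.9, -0.287], [0.737, 0.433, 0.52], [0.592, -0.042, -0.805]] F [ 1.  -0.1 -0.4] 0.08568810024239623
13 x [-3.0, 1.3, -3.19]
10 x [-2.58, 3.4, -2.07]
11 x [-3.57, 0.88, -2.67]
7 x [-4.0, -1.21, -0.75]
```

{"api": "send_rows", "payload": {
  "steps": [1, -3, 1.3, -3.2, 0, 1, -3, 1.3, -3.2, 0, 1, -3, 1.3, -3.2, 0, 1, -3, 1.3, -3.2, 0, 1, -3, 1.3, -3.2, 0, 1, -3, 1.3, -3.2, 0, 1, -3, 1.3, -3.2, 0, 1, -3, 1.3, -3.2, 0, 1, -3, 1.3, -3.2, 0, 1, -3, 1.3, -3.2, 0, 1, -3, 1.3, -3.2, 0, 1, -3, 1.3, -3.2, 0]
}}

```text
clock: 10.25
position: [-0.1862, 0.5887, 0.4452]
ee_rot: [-0.274, 0.51, 0.801, 0.15]
contact_force: [1.1, -0.3, 0.3]
width: 0.0851
gripper_force: 0.0
```

```bash
python3 -c "
from h import *
legs([[.3,.4,.45],[.6,0,.45],[.63,-.27,.33]])"
```

```text
t 10.25 q [ 1.602 -0.037  1.531  0.309  1.086  1.101] p [-0.1862  0.5887  0.4452] 
R [[-0.328, 0.9, -0.286], [0.735, 0.434, 0.521], [0.593, -0.039, -0.804]] F [ 1.1 -0.3  0.3] 0.08513665702827644
11 x [-2.69, 3.23, -2.19]
11 x [-3.57, 0.88, -2.67]
7 x [-3.99, -1.22, -0.75]
```

{"api": "send_rows", "payload": {
  "steps": [1, -2.7, 3.2, -2.2, 0, 1, -2.7, 3.2, -2.2, 0, 1, -2.7, 3.2, -2.2, 0, 1, -2.7, 3.2, -2.2, 0, 1, -2.7, 3.2, -2.2, 0, 1, -2.7, 3.2, -2.2, 0, 1, -2.7, 3.2, -2.2, 0, 1, -2.7, 3.2, -2.2, 0, 1, -2.7, 3.2, -2.2, 0, 1, -2.7, 3.2, -2.2, 0, 1, -2.7, 3.2, -2.2, 0]
}}

```text
clock: 11.35
position: [0.2979, 0.3975, 0.4499]
ee_rot: [-0.271, 0.511, 0.802, 0.151]
contact_force: [-0.5, 1.1, 0.5]
width: 0.0854
gripper_force: 0.0
```

{"api": "send_rows", "payload": {
  "steps": [1, -3.6, 0.9, -2.7, 0, 1, -3.6, 0.9, -2.7, 0, 1, -3.6, 0.9, -2.7, 0, 1, -3.6, 0.9, -2.7, 0, 1, -3.6, 0.9, -2.7, 0, 1, -3.6, 0.9, -2.7, 0, 1, -3.6, 0.9, -2.7, 0, 1, -3.6, 0.9, -2.7, 0, 1, -3.6, 0.9, -2.7, 0, 1, -3.6, 0.9, -2.7, 0, 1, -3.6, 0.9, -2.7, 0]
}}

```text
clock: 12.45
position: [0.6008, -0.0057, 0.4521]
ee_rot: [-0.27, 0.512, 0.802, 0.149]
contact_force: [0.4, 1.1, 0.3]
width: 0.0854
gripper_force: 0.0
```

```bash
python3 -c "
from h import *
legs([[.63,-.27,.33]])"
```

```text
t 12.45 q [-0.364  0.505  0.783  0.529  2.284 -0.536] p [ 0.6008 -0.0057  0.4521] 
R [[-0.331, 0.901, -0.281], [0.74, 0.432, 0.515], [0.586, -0.038, -0.81]] F [0.4 1.1 0.3] 0.08535195398525068
6 x [-4.61, -1.39, -0.76]
```

```bash
python3 -c "
from h import *
legs([[.62,-.21,.33],[.605,-.21,.23]])"
```

```text
t 12.45 q [-0.364  0.505  0.783  0.529  2.284 -0.536] p [ 0.6008 -0.0057  0.4521] 
R [[-0.331, 0.901, -0.281], [0.74, 0.432, 0.515], [0.586, -0.038, -0.81]] F [0.4 1.1 0.3] 0.08535195398525068
5 x [-4.58, -1.33, -0.24]
3 x [-1.79, -0.32, 2.84]
```

{"api": "send_rows", "payload": {
  "steps": [1, -4.6, -1.3, -0.2, 0, 1, -4.6, -1.3, -0.2, 0, 1, -4.6, -1.3, -0.2, 0, 1, -4.6, -1.3, -0.2, 0, 1, -4.6, -1.3, -0.2, 0, 1, -1.8, -0.3, 2.8, 0, 1, -1.8, -0.3, 2.8, 0, 1, -1.8, -0.3, 2.8, 0, 1, 0, 0, 0, 0, 1, 0, 0, 0, 0]
}}

```text
clock: 13.45
position: [0.6061, -0.2078, 0.2278]
ee_rot: [-0.272, 0.511, 0.802, 0.149]
contact_force: [0.5, 0.0, 0.8]
width: 0.0855
gripper_force: 0.0
```

```bash
cat >> h.py <<'E'
M=np.array([[3.37230525e-04,-9.54838816e-01,-2.97124083e-01,7.49984920e-02],[9.99999916e-01,2.53383988e-04,3.20706517e-04,-4.06824263e-04],[-2.30936546e-04,-2.97124167e-01,9.54838822e-01,-1.42720056e-01],[0,0,0,1]])
def wcam(p,Rm):
    T=np.eye(4);T[:3,:3]=Rm;T[:3,3]=p;return (305.26343134,262.72454144,193.99839223,-0.043651634974963556,T@M)
C0=np.array([0.51538365,-0.02129069,2.00317374])
def shot(name):
    from rig import get_image
    s,Rm=st();im=get_image("wrist")["color"][:,:,::-1];np.savez(f"pics/{name}.npz",p=s["position"],R=Rm)
    cv2.imwrite(f"pics/{name}.png",cv2.resize(im,(768,576),interpolation=cv2.INTER_CUBIC));return wcam(s["position"],Rm)
F=dict(rib=[-.124,0,.114],pinch=[-.116,0,.059],L_out=[-.118,.11,.096],L_in=[-.118,.08,.096],R_in=[-.118,-.08,.096],R_out=[-.118,-.11,.096],TL=[-.1,.15,.14],TR=[-.1,-.15,.14])
E
python3 -c "
from h import *
c=shot('w1')
for k,v in F.items(): print(k,(proj(c,world(C0,v))*1.5).round())"
```

```text
t 13.45 q [-0.595  0.682  0.992  0.304  2.025 -0.974] p [ 0.6061 -0.2078  0.2278] 
R [[-0.329, 0.901, -0.284], [0.739, 0.433, 0.516], [0.588, -0.04, -0.808]] F [0.5 0.  0.8] 0.08553321098060856
rib [[397. 270.]]
pinch [[400. 287.]]
L_out [[240. 272.]]
L_in [[282. 272.]]
R_in [[516. 272.]]
R_out [[561. 272.]]
TL [[156. 220.]]
TR [[647. 217.]]
```

View pics/w1.png

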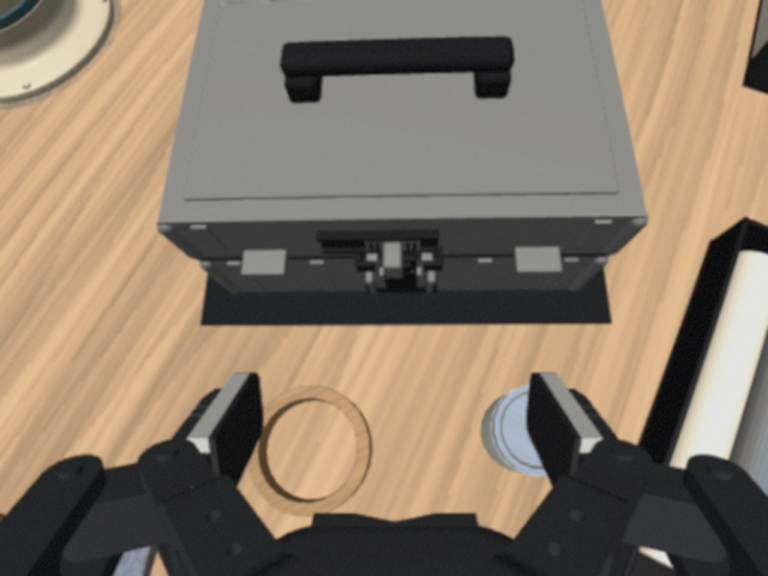

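```bash
python3 - <<'E'
from h import *
d=np.load("pics/w1.npz");c=wcam(d["p"],d["R"])
k=["L_out","L_in","R_in","R_out","TL","TR"];P=np.array([F[i] for i in k])
U=np.array([[242,274],[286,274],[516,271.5],[562,271.5],[160,222],[645,220]])/1.5
z=.14
C=np.array([[-.1,.15,z],[.1,.15,z],[.1,-.15,z],[-.1,-.15,z]])
S=(np.array([[444,95],[608,28],[748,232],[575,308]])-[399,0])/2.85+[195,105]-.33
Tp=np.array([[328,297],[155,377],[40,115],[215,38]])/2.85+[185,148]-.33
f=lambda v:np.r_[proj(CAM["scene"],world(v,C))-S,proj(CAM["top"],world(v,C))-Tp,proj(c,world(v,P))-U].ravel()
for g in (f,lambda v:(proj(c,world(v,P))-U).ravel()):
    r=least_squares(g,C0);print(r.x,world(r.x,F["rib"])-world(C0,F["rib"]));print(r.fun.reshape(-1,2)[-6:].round(1).tolist())
v=r.x
print((proj(c,world(v,F["rib"]))*1.5),(proj(c,world(v,np.array(F["rib"])+[0,.004,0]))*1.5))
E
```

```text
[ 0.51614096 -0.02176265  2.00669593] [[ 0.00115355 -0.00028825  0.        ]]
[[-0.7, -0.5], [-1.7, -0.6], [1.1, 0.7], [0.2, 0.6], [-1.7, -0.4], [2.1, -1.5]]
[ 0.5161706  -0.02187464  2.00752514] [[ 0.00127637 -0.00035679  0.        ]]
[[-0.6, -0.3], [-1.6, -0.4], [1.2, 0.7], [0.2, 0.6], [-1.7, -0.2], [2.2, -1.5]]
[[398.64810464 271.57132993]] [[392.39934475 271.59361557]]
```

```bash
sed -i 's/^C0=.*/C0=np.array([.5161,-.0218,2.0067])/' h.py; python3 - <<'E'
from h import *
s,Rm=st()
t=world(C0,[-.118,.0035,.115])[0];print(t)
a=t-Rm[:,2]*.05
d=Rm.T@(a-s["position"])*100;print(d.round(2))
print((Rm.T@ [-np.sin(C0[2]),np.cos(C0[2]),0]).round(3))
E
```

```text
t 13.5 q [-0.594  0.681  0.99   0.304  2.025 -0.974] p [ 0.6066 -0.208   0.2285] 
R [[-0.331, 0.901, -0.282], [0.74, 0.433, 0.515], [0.586, -0.039, -0.809]] F [-0.8  0.5  1.6] 0.08555887886889257
[ 0.5627504  -0.13024349  0.115     ]
[ 0.54 -0.15  9.43]
[-0.013 -0.999  0.039]
```

{"api": "send_rows", "payload": {
  "steps": [-0.3, 0.3, -0.1, 4.7, 0, -0.3, 0.2, -0.1, 4.7, 0, -0.3, 0, 0, 2, 0, -0.3, 0, 0, 2, 0, -0.3, 0, 0, 1, 0, -0.3, 0, 0, 0, 0, -1, 0, 0, 0, 0, -1, 0, 0, 0, 0, -1, 0, 0, 0, 0],
  "newtons": 30
}}

```text
clock: 14.4
position: [0.5626, -0.1314, 0.1139]
ee_rot: [-0.271, 0.512, 0.802, 0.149]
contact_force: [2.0, -1.7, 5.0]
width: 0.0103
gripper_force: 29.6
```

```bash
python3 - <<'E'
from h import *
s,Rm=st()
e=s["position"]-world(C0,[0,0,0])[0];a=C0[2];print("case",e[0]*np.cos(a)+e[1]*np.sin(a),-e[0]*np.sin(a)+e[1]*np.cos(a),e[2],s["gripper_force"])
E
```

```text
t 14.4 q [-0.542  0.644  1.36   0.304  1.693 -1.026] p [ 0.5626 -0.1314  0.1139] 
R [[-0.33, 0.901, -0.282], [0.739, 0.432, 0.516], [0.587, -0.039, -0.809]] F [ 2.  -1.7  5. ] 0.010282688072057502
case -0.11899992968181522 0.004126422008443938 0.11389799108223676 29.612815532237917
```

{"api": "send_rows", "payload": {
  "steps": [-1, 0, -0.6, 0, 0, -1, 0, -0.6, 0, 0, -1, 0, -0.6, 0.1, 0, -1, 0, -0.3, 0, 0, -1, 0, -0.1, 0, 0, -1, 0, -0.1, 0, 0, -1, 0, -0.1, 0, 0, -1, 0, 0, 0, 0, -1, 0, 0, 0, 0]
}}

```text
clock: 15.3
position: [0.5423, -0.141, 0.1138]
ee_rot: [-0.269, 0.512, 0.802, 0.15]
contact_force: [6.9, -0.8, 6.2]
width: 0.0102
gripper_force: 29.9
```

```bash
cat >> h.py <<'E'
def case():
    s,Rm=st();e=s["position"]-world(C0,[0,0,0])[0];a=C0[2];print("case",np.round([e[0]*np.cos(a)+e[1]*np.sin(a),-e[0]*np.sin(a)+e[1]*np.cos(a),e[2]],4),s["gripper_force"])
    return s,Rm
def to(p,back=0):
    s,Rm=case();t=world(C0,p)[0]-Rm[:,2]*back;print("move cm",(Rm.T@(t-s["position"])*100).round(2))
E
python3 -c "
from h import *
case()"
```

```text
t 15.3 q [-0.569  0.624  1.401  0.291  1.677 -1.056] p [ 0.5423 -0.141   0.1138] 
R [[-0.33, 0.902, -0.278], [0.74, 0.43, 0.517], [0.586, -0.035, -0.81]] F [ 6.9 -0.8  6.2] 0.010198896138855842
case [-0.1191  0.0266  0.1138] 29.90552128816489
```

{"api": "send_rows", "payload": {
  "steps": [-1, 0, -0.1, 0, 0, -1, 0, -0.1, 0, 0, -1, 0, 0, 0, 0]
}}

```text
clock: 15.6
position: [0.5422, -0.1411, 0.1139]
ee_rot: [-0.268, 0.512, 0.802, 0.152]
contact_force: [11.0, 1.9, 5.4]
width: 0.0103
gripper_force: 29.8
```

```bash
python3 -c "
from h import *
case()"
```

```text
t 15.6 q [-0.571  0.622  1.404  0.293  1.674 -1.058] p [ 0.5422 -0.1411  0.1139] 
R [[-0.331, 0.903, -0.274], [0.74, 0.429, 0.518], [0.586, -0.031, -0.81]] F [11.   1.9  5.4] 0.010304262966518062
case [-0.1191  0.0267  0.1139] 29.822004290035693
```

{"api": "send_rows", "payload": {
  "steps": [-1, 0, 0.2, 0, 0, -0.4, 0, 0, 0, 0, -0.3, 0, 0, 0, 0, -0.3, 0, 0, -2, 0, 1, 0, 0, -3, 0, 1, 0, 0, -3, 0, 1, 0, 0, 0, 0]
}}

```text
clock: 16.3
position: [0.5632, -0.1841, 0.1791]
ee_rot: [-0.27, 0.512, 0.802, 0.148]
contact_force: [0.5, 1.0, 0.1]
width: 0.072
gripper_force: 0.0
```

```bash
python3 -c "
from h import *
c=shot('w2')
for k,v in F.items(): print(k,(proj(c,world(C0,v))*1.5).round())
to([-.110,.0005,.055],.05)"
```

```text
t 16.3 q [-0.6    0.629  1.215  0.28   1.86  -1.032] p [ 0.5632 -0.1841  0.1791] 
R [[-0.329, 0.901, -0.282], [0.741, 0.432, 0.514], [0.585, -0.04, -0.81]] F [0.5 1.  0.1] 0.07200951545591161
rib [[451. 309.]]
pinch [[444. 321.]]
L_out [[252. 308.]]
L_in [[304. 308.]]
R_in [[595. 307.]]
R_out [[649. 307.]]
TL [[147. 247.]]
TR [[771. 244.]]
t 16.35 q [-0.599  0.629  1.22   0.281  1.859 -1.032] p [ 0.5622 -0.1828  0.1776] 
R [[-0.328, 0.901, -0.284], [0.74, 0.432, 0.516], [0.588, -0.041, -0.808]] F [0.6 0.2 0.3] 0.07858057805784363
case [-0.1654  0.0262  0.1776] 0.0
move cm [-2.68  3.13  8.06]
```

View pics/w2.png

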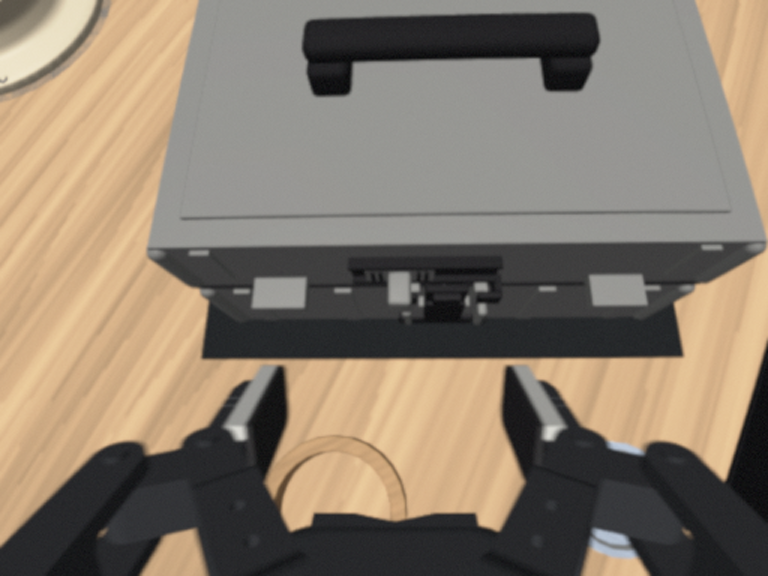

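{"api": "send_rows", "payload": {
  "steps": [0.6, -1.35, 1.55, 4, 0, 0.6, -1.35, 1.55, 4, 0, 0.6, 0, 0, 2, 0, 0.6, 0, 0, 2, 0, 0.6, 0, 0, 0.5, 0, 0.6, 0, 0, 0, 0]
}}

```text
clock: 16.95
position: [0.5616, -0.1225, 0.0582]
ee_rot: [-0.275, 0.511, 0.801, 0.148]
contact_force: [-0.0, 0.5, 0.4]
width: 0.0681
gripper_force: 0.0
```

```bash
python3 -c "
from h import *
to([-.110,.0005,.055])"
```

```text
t 16.95 q [-0.531  0.695  1.418  0.305  1.594 -1.048] p [ 0.5616 -0.1225  0.0582] 
R [[-0.327, 0.9, -0.289], [0.737, 0.434, 0.518], [0.592, -0.044, -0.805]] F [-0.   0.5  0.4] 0.06807756373286825
case [-0.1105  0.0012  0.0582] 0.0
move cm [-0.15  0.09  0.29]
```

{"api": "send_rows", "payload": {
  "steps": [0.6, -0.1, 0.1, 0.3, 0, -1, 0, 0, 0, 0, -1, 0, 0, 0, 0, -1, 0, 0, 0, 0, -1, 0, 0, 0, 0],
  "newtons": 40
}}

```text
clock: 17.45
position: [0.5635, -0.1244, 0.0584]
ee_rot: [-0.272, 0.511, 0.802, 0.148]
contact_force: [-1.5, -5.7, 8.1]
width: 0.0338
gripper_force: 40.3
```

```bash
python3 -c "
from h import *
case()"
```

```text
t 17.45 q [-0.532  0.694  1.415  0.304  1.591 -1.048] p [ 0.5635 -0.1244  0.0584] 
R [[-0.329, 0.9, -0.285], [0.74, 0.433, 0.515], [0.587, -0.042, -0.809]] F [-1.5 -5.7  8.1] 0.03380011952111224
case [-0.113   0.0004  0.0584] 40.26139864465222
```

{"api": "send_rows", "payload": {
  "steps": [-1, 0, 0, -0.2, 0, -1, -0.35, 0, -0.1, 0, -1, -0.35, 0, 0, 0, -1, -0.35, 0, 0, 0, -1, -0.35, 0, 0, 0, -1, -0.4, 0, 0.1, 0, -1, -0.4, 0, 0.2, 0, -1, 0, 0, 0, 0]
}}

```text
clock: 18.25
position: [0.5705, -0.1394, 0.0451]
ee_rot: [-0.273, 0.511, 0.801, 0.149]
contact_force: [-3.4, -3.8, 10.0]
width: 0.0334
gripper_force: 40.4
```

```bash
python3 -c "
from h import *
case()"
```

```text
t 18.25 q [-0.545  0.725  1.388  0.299  1.594 -1.061] p [ 0.5705 -0.1394  0.0451] 
R [[-0.328, 0.9, -0.286], [0.738, 0.433, 0.518], [0.59, -0.041, -0.806]] F [-3.4 -3.8 10. ] 0.03338063971360252
case [-0.1296  0.0003  0.0451] 40.382347628474236
```

{"api": "send_rows", "payload": {
  "steps": [-1, -0.4, 0, 0.3, 0, -1, -0.4, 0, 0.3, 0, -1, 0, 0, 0, 0, 1, 0, 0, 0, 0, 1, 0, 0, 0, 0, 1, 0, 0, 0, 0, 1, 0, 0, -3, 0, 1, 0, 0, -4, 0, 1, 0, 0, -4, 0, 1, 0, 0, 0, 0]
}}

```text
clock: 19.25
position: [0.6066, -0.2014, 0.1259]
ee_rot: [-0.268, 0.512, 0.803, 0.149]
contact_force: [0.6, -0.5, 0.6]
width: 0.0853
gripper_force: 0.0
```

```bash
python3 -c "
from h import *
c=shot('w3')
for n,v in dict(hinge=[-.105,0,.034],t17=[-.105-.0615,0,.026],t12=[-.105-.058,0,.056],t08=[-.105-.0445,0,.077]).items(): print(n,(proj(c,world(C0,v))*1.5).round())
to([-.111,.0955,.092],.06)"
```

```text
t 19.25 q [-0.588  0.731  1.143  0.286  1.822 -1.031] p [ 0.6066 -0.2014  0.1259] 
R [[-0.332, 0.901, -0.277], [0.742, 0.431, 0.513], [0.582, -0.035, -0.812]] F [ 0.6 -0.5  0.6] 0.08532025133498627
hinge [[391. 236.]]
t17 [[391. 339.]]
t12 [[388. 320.]]
t08 [[387. 282.]]
t 19.3 q [-0.587  0.732  1.149  0.286  1.82  -1.031] p [ 0.605  -0.1997  0.1238] 
R [[-0.33, 0.901, -0.281], [0.74, 0.432, 0.515], [0.585, -0.038, -0.81]] F [ 1.2 -0.2 -1.3] 0.08526808282806705
case [-0.1988 -0.0055  0.1238] 0.0
move cm [ 5.12 -9.87  2.09]
```

View pics/w3.png

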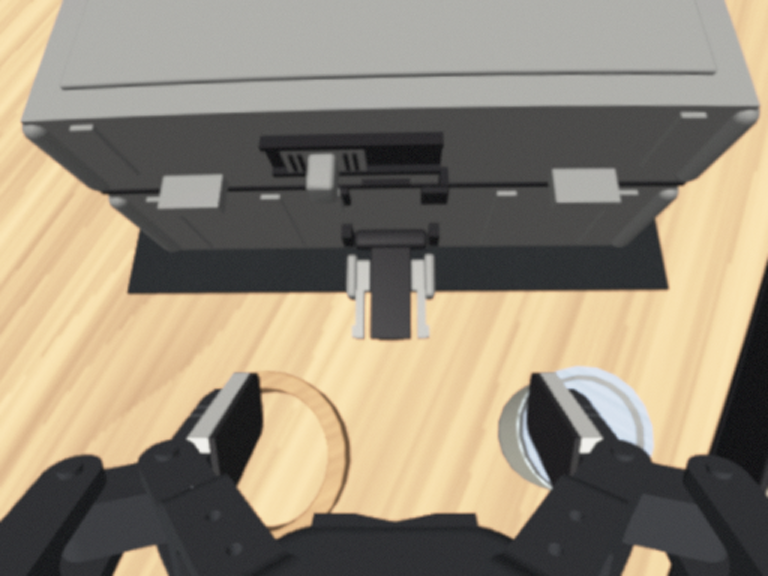

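{"api": "send_rows", "payload": {
  "steps": [1, 1.3, -2.5, 0.5, 0, 1, 1.3, -2.5, 0.5, 0, 1, 1.3, -2.5, 0.5, 0, 0.3, 1.2, -2.4, 0.6, 0, 0.3, 0, 0, 2, 0, 0.3, 0, 0, 2, 0, 0.3, 0, 0, 1.2, 0, 0.3, 0, 0, 0, 0]
}}

```text
clock: 20.1
position: [0.4747, -0.1636, 0.0962]
ee_rot: [-0.275, 0.511, 0.801, 0.149]
contact_force: [-0.8, 0.4, 0.0]
width: 0.0554
gripper_force: 0.0
```

```bash
python3 -c "
from h import *
to([-.111,.0955,.090])"
```

```text
t 20.1 q [-0.649  0.586  1.536  0.241  1.613 -1.148] p [ 0.4747 -0.1636  0.0962] 
R [[-0.326, 0.9, -0.289], [0.736, 0.434, 0.519], [0.593, -0.044, -0.804]] F [-0.8  0.4  0. ] 0.05537989949924009
case [-0.1111  0.0974  0.0962] 0.0
move cm [-0.36  0.22  0.5 ]
```

{"api": "send_rows", "payload": {
  "steps": [0.3, -0.3, 0.2, 0.5, 0, -1, 0, 0, 0, 0, -1, 0, 0, 0, 0, -1, 0, 0, 0, 0, -1, 0, 0, 0, 0],
  "newtons": 70
}}

```text
clock: 20.6
position: [0.4782, -0.1653, 0.0922]
ee_rot: [-0.272, 0.512, 0.801, 0.148]
contact_force: [0.7, -2.4, 2.5]
width: 0.024
gripper_force: 68.5
```

```bash
cat > arc.py <<'E'
from h import *
import sys
def lp(th,r=np.array([-.211,.008])):
    return np.array([.1+r[0]*np.cos(th)+r[1]*np.sin(th),.084-r[0]*np.sin(th)+r[1]*np.cos(th)])
s,Rm=case()
A=[float(a) for a in sys.argv[1:]]
u=np.array([np.cos(C0[2]),np.sin(C0[2]),0])
for a,b in zip(A,A[1:]):
    d=lp(b)-lp(a);print(b,(Rm.T@(u*d[0]+[0,0,d[1]])*100).round(2).tolist())
E
python3 arc.py 0 .15 .3 .45 .6 .75 .9 1.05 1.2 1.3 1.4 1.5
```

```text
t 20.6 q [-0.648  0.591  1.534  0.242  1.603 -1.148] p [ 0.4782 -0.1653  0.0922] 
R [[-0.329, 0.901, -0.284], [0.739, 0.433, 0.516], [0.588, -0.041, -0.808]] F [ 0.7 -2.4  2.5] 0.024049779793463243
case [-0.1141  0.095   0.0922] 68.48647543229163
0.15 [2.14, -0.12, -2.33]
0.3 [2.46, -0.11, -1.99]
0.45 [2.73, -0.1, -1.6]
0.6 [2.94, -0.09, -1.17]
0.75 [3.08, -0.07, -0.72]
0.9 [3.15, -0.06, -0.25]
1.05 [3.16, -0.04, 0.22]
1.2 [3.09, -0.02, 0.69]
1.3 [1.99, 0.0, 0.72]
1.4 [1.9, 0.01, 0.91]
1.5 [1.8, 0.02, 1.09]
```

{"api": "send_rows", "payload": {
  "steps": [-1, 1.07, -0.06, -1.17, 0, -1, 1.07, -0.06, -1.17, 0, -1, 1.23, -0.06, -1.0, 0, -1, 1.23, -0.05, -1.0, 0, -1, 0, 0, 0, 0]
}}

```text
clock: 21.1
position: [0.4727, -0.1535, 0.1573]
ee_rot: [-0.272, 0.511, 0.802, 0.148]
contact_force: [0.2, -4.4, 2.8]
width: 0.0234
gripper_force: 69.8
```

```bash
python3 arc.py 0 .3
```

```text
t 21.1 q [-0.639  0.516  1.492  0.25   1.715 -1.113] p [ 0.4727 -0.1535  0.1573] 
R [[-0.33, 0.9, -0.285], [0.739, 0.434, 0.516], [0.588, -0.04, -0.808]] F [ 0.2 -4.4  2.8] 0.023363009307433392
case [-0.1011  0.095   0.1573] 69.7711256146431
0.3 [4.6, -0.23, -4.32]
```

```bash
python3 -c "
from h import *
from rig import get_image
shot('w4')
a=cv2.resize(cv2.imread('pics/w4.png'),(400,300));b=get_image('scene')['color'][:,:,::-1][90:270,160:400]
cv2.imwrite('pics/m4.png',np.hstack([a,cv2.resize(b,(400,300),interpolation=cv2.INTER_CUBIC)]))"
```

```text
t 21.1 q [-0.639  0.516  1.492  0.25   1.715 -1.113] p [ 0.4727 -0.1535  0.1573] 
R [[-0.33, 0.9, -0.285], [0.739, 0.434, 0.516], [0.588, -0.04, -0.808]] F [ 0.2 -4.4  2.8] 0.023363009307433392
```

View pics/m4.png

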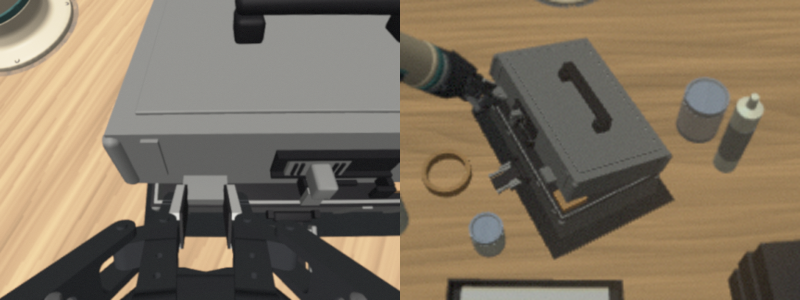

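The lid is rising: the lip is held between the pads at (205,190) in the wrist half, and the scene half shows the lid open by about 0.3 rad. I'll carry on along the arc.

{"api": "send_rows", "payload": {
  "steps": [-1, 1.37, -0.05, -0.8, 0, -1, 1.37, -0.05, -0.8, 0, -1, 1.47, -0.05, -0.58, 0, -1, 1.47, -0.04, -0.58, 0, -1, 1.54, -0.04, -0.36, 0, -1, 1.54, -0.03, -0.36, 0, -1, 1.57, -0.03, -0.12, 0, -1, 1.57, -0.03, -0.12, 0, -1, 1.58, -0.02, 0.11, 0, -1, 1.58, -0.02, 0.11, 0, -1, 0, 0, 0, 0]
}}

```text
clock: 22.3
position: [0.4296, -0.0626, 0.2746]
ee_rot: [-0.272, 0.511, 0.802, 0.148]
contact_force: [0.4, -9.7, 17.1]
width: 0.0229
gripper_force: 68.2
```

{"api": "send_rows", "payload": {
  "steps": [-1, 1.55, -0.01, 0.35, 0, -1, 1.55, -0.01, 0.35, 0, -1, 1.0, 0, 0.36, 0, -1, 1.0, 0, 0.36, 0, -1, 0.95, 0, 0.45, 0, -1, 0.95, 0, 0.45, 0, -1, 0.9, 0.01, 0.55, 0, -1, 0.9, 0.01, 0.55, 0, -1, 0, 0, 0, 0, -1, 0, 0, 0, 0]
}}

```text
clock: 23.3
position: [0.3888, 0.0238, 0.3016]
ee_rot: [-0.277, 0.509, 0.801, 0.151]
contact_force: [-1.8, -3.0, 29.3]
width: 0.0236
gripper_force: 67.5
```

```bash
python3 -c "
from h import *
from rig import get_image
case()
shot('w5')
a=cv2.resize(cv2.imread('pics/w5.png'),(400,300));b=get_image('scene')['color'][:,:,::-1][90:270,160:400]
cv2.imwrite('pics/m5.png',np.hstack([a,cv2.resize(b,(400,300),interpolation=cv2.INTER_CUBIC)]))"
```

```text
t 23.3 q [-0.46   0.198  1.618  0.364  1.858 -0.891] p [0.3888 0.0238 0.3016] 
R [[-0.329, 0.899, -0.29], [0.731, 0.437, 0.524], [0.598, -0.04, -0.8]] F [-1.8 -3.  29.3] 0.023597291897247026
case [0.095  0.0961 0.3016] 67.52035550773144
t 23.3 q [-0.46   0.198  1.618  0.364  1.858 -0.891] p [0.3888 0.0238 0.3016] 
R [[-0.329, 0.899, -0.29], [0.731, 0.437, 0.524], [0.598, -0.04, -0.8]] F [-1.8 -3.  29.3] 0.023597291897247026
```

View pics/m5.png

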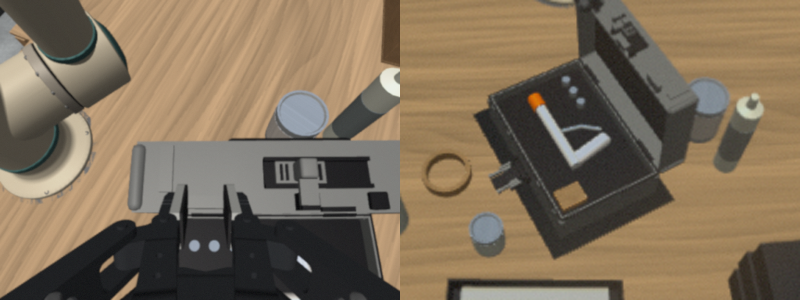

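{"api": "send_rows", "payload": {
  "steps": [-1, 0, 0, -0.2, 0, 0.5, 0, 0, 0, 0, 0.5, 0, 0, 0, 0, 0.5, 0, 0, 0, 0, 0.5, 0, 0, -2, 0, 0.5, 0, 0, -4, 0, 0.5, 0, 0, -4, 0, 0.5, 0, 0, -4, 0, 0.5, 0, 0, 0, 0, 0.5, 0, 0, 0, 0]
}}

```text
clock: 24.4
position: [0.4325, -0.0533, 0.4094]
ee_rot: [-0.273, 0.511, 0.801, 0.149]
contact_force: [0.8, 0.4, -1.0]
width: 0.0642
gripper_force: 0.0
```

```bash
python3 -c "
from h import *
from rig import get_image
case()
shot('w6')
a=cv2.resize(cv2.imread('pics/w6.png'),(400,300));b=get_image('scene')['color'][:,:,::-1][90:270,160:400]
cv2.imwrite('pics/m6.png',np.hstack([a,cv2.resize(b,(400,300),interpolation=cv2.INTER_CUBIC)]))"
```

```text
t 24.4 q [-0.542  0.259  1.269  0.361  2.149 -0.86 ] p [ 0.4325 -0.0533  0.4094] 
R [[-0.327, 0.901, -0.286], [0.738, 0.433, 0.518], [0.59, -0.042, -0.806]] F [ 0.8  0.4 -1. ] 0.06418149174248204
case [0.0067 0.0891 0.4094] 0.0
t 24.4 q [-0.542  0.259  1.269  0.361  2.149 -0.86 ] p [ 0.4325 -0.0533  0.4094] 
R [[-0.327, 0.901, -0.286], [0.738, 0.433, 0.518], [0.59, -0.042, -0.806]] F [ 0.8  0.4 -1. ] 0.06418149174248204
```

View pics/m6.png

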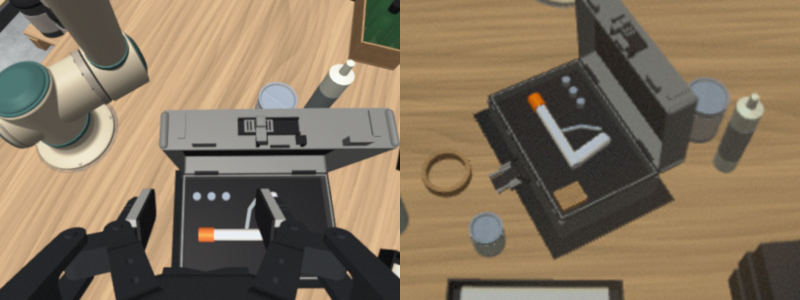

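The lid stands upright by itself with its slide lock aside, the latch hangs open, the tins have not moved, and the gripper is clear. I'm handing it in.

```bash
python3 -c "
from rig import sign_off
print(sign_off())"
```

```text
the job is handed in; nothing more can be done
None
```

The case is open and the job is handed in at about 24 s: the slide lock is fully aside, the latch is all the way down, and the lid stands upright by itself with the gripper clear. The last pictures show nothing else moved, but hand-in returned no verdict.

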